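# Reset a click selector from its end stop in an opened amplifier

## Robot

A 6-joint arm with a two-finger parallel gripper is mounted at the origin on the work surface. World frame = base frame: x ahead of the robot, y to its left, z up, the work surface at z = 0. Lengths are in m, angles in rad, forces in N, time in s.
With the tool pointing down it reaches from about 0.3 to 0.875 m from the base axis. Payload 6.4 kg.
Tool frame: the origin (TCP) lies at the very end of the fingers, on their centre line; the grasp point (between the pads) lies 19 mm behind it; y points along the fingers, x is the direction in which the jaws open and shut, and the axes are right-handed (so a half turn about y gives the same grasp; the last joint's range is limited). The gripper opens to 88 mm and grips with 3 to 60 N. Pads are 18 mm wide; open, the fingers measure 123 mm over their backs; the gripper's body (75 mm by 187 mm) begins 45 mm behind the grasp point.
Start: joints at [-1.449, 0.181, 1.607, -0, 1.354, -0.206], TCP at [0.185, -0.544, 0.239] pointing down, gripper open.
Joint ranges: [-2.99, 2.99], [-0.89, 2.07], [0.3, 2.58], [-1.14, 4.28], [0, 2.63], [-3.12, 3.12]. Speed limits (rad/s): [2.57, 2.57, 3.01, 3.14, 3.14, 3.14].

## Interface

Orientations are given as a 3x3 rotation matrix whose columns are the frame's x, y, z axes.
In Python, from workcell import bot gives the robot as it stands.
- The arm moves only by the tool servo_tool, never from a script. Its argument "motion" is a list of rows, each a list of 6 numbers: the shift along the tool's x, y, z in m, then the turn, a rotation vector about the tool's x, y, z in rad. A call has 1 to 8 rows; each row is the pose to reach, as a shift and turn from the pose commanded when the call began, along the tool's axes at that moment; what a row does not reach only later rows make up. A row lasts 1/12 s, in which the tool goes at most 41.7 mm and 7.16 degrees, less where a joint would pass 70% of its speed; a pose out of reach is approached as far as the arm can. A call with a gripper value outside its range is refused whole. "grip" is the finger opening in m, from 0 to 0.0881, set as the call begins (left out, the last holds). The fingers move at their own pace and stop on an object; "squeeze" is the grip in N (left out, the last holds). Time passes only in rows, so rows that repeat a pose let the fingers close. It gives the time, the measured TCP pose, the force and the opening at its end, in the units of the state.
- bot.get_state(): the state, without advancing time (a new reading comes with each control period).
- bot.snapshot(name): name is "scene" or "top"; returns the picture (480x640x3 uint8, blue, green, red); there is no depth.
- bot.camera_model(name): a dict with "mtx" (3x3 intrinsics, pixels), "R" (3x3) and "t" (3): a world point X has camera coordinates R X + t. Camera axes: x right, y down, z forward; pixel columns grow to the right and rows downward; lengths in m; the calibration is good to about 2 mm. A picture is of the moment at which its call begins. camera_model takes no time and is no camera call.
- bot.sign_off(): hands the job in, once; it reports no verdict.
Trained networks look in the newest picture that a camera, given by its name, has taken for a name from the list of things; names that differ only in an ending like _2 or _b are one class to them, and where a whole thing is asked for, a point or a joint stands for the part that bears it (a point fixed in the world has none). Each returns a list of dicts, best first, with "conf" (0 to 1); they miss things now and then, are a little off and sometimes report something else, mostly with a low value. They report only what shows in the picture. A call takes as long as a camera call.
- bot.look_for(camera, query): "rect" ([left, top, right, bottom] in pixels, round what is visible of it).
The state is a dict: "time_s": time; "qpos": joint angles; "joint_velocities": joint speeds; "effort": joint torques, N m; "ee_pos": TCP position; "tool_rot": TCP orientation; "force": force on the tool from outside, world axes, zero at the start; "torque": the same for the moment, N m; "gripper_width": opening from 0.0 (shut) to 1.0 (fully open).
Only numpy, scipy, OpenCV 4.12 (cv2) and the standard library are available. Lean on these libraries where they do the work, as an engineer would, in place of code of your own. Each camera call takes 0.05 s, during which the arm holds its last target. There are 200 camera calls.

## Task

In the opened amplifier, set the red click selector: turn its knob clockwise (seen from above) until it comes up against its end stop, without straining it, then turn it back exactly five clicks and let go. Leave the grey selector and everything lying around it as they are.

Things in the scene. Friction and masses are not known exactly. Their poses are not given: they have to be found in the camera images.
- amp: opened amplifier, fixed, 340 deep (x) x 420 wide (y) mm, origin under its centre on the bench, z up. Black front panel on its -x side, 110 mm high; other walls up to 95, heatsink and transformer along +x up to 83 mm. A green board, top 45 mm above the bench, carries two selectors 145 to 175 mm apart in either order, 50 mm to -x of centre; else nothing on it stands above 57 mm.
- red_grip (a point): point on the vertical axis of the red knob at mid-height of its grip bar, 97 mm above the bench; turns with the knob: x along the bar to the white pointer line, z up. Bar 40 long x 12 wide x 22 mm high (86 to 108 mm above the bench) on a round red skirt of radius 22 mm, top at 86 mm. Clicks are 20 degrees apart; the knob springs into the nearest click when let go; passing one takes about 0.13 N m.
- red_pointer (a point): top of the red bar, 18 mm from the axis, outer end of the white pointer line. The knob has about 200 degrees of travel between unseen end stops and starts 2 to 5 clicks from the clockwise one, which is at the last click and in another direction each time. When it is met the turning moment climbs steadily past that of a click: 0.25 N m is plainly the stop; never exceed 0.44 N m.
- red_skirt (a point): centre of the red skirt's underside, 80 mm above the bench; below it a white round housing of radius 29 mm. The housing sits on a rubber mount that winds up under the turning moment by about 0.67 rad per N m and springs back when let go, so the held knob gives a little at the stop without clicking. More than 0.3 rad of wind-up strains it.
- grey_grip (a point): the same point of the grey selector's knob (same sizes, mount and clicks); to be left alone
- grey_pointer (a point): point on top of the grey knob's bar, 18 mm from its axis, at the outer end of its white pointer line, 108 mm above the bench
- meter: black handheld test meter lying on the bench on the +y side of the amplifier, 150 x 85 x 36 mm, origin at the centre of its underside; leave alone
- screwdriver: screwdriver with a green handle lying on the bench on the -y side of the amplifier, 170 mm long, 26 mm thick, origin under its middle; leave alone

How it is judged:
By the outcome, as a careful person would: the job done as asked, in the order asked, and still so for the second after the job is handed in, with the robot touching nothing.
It also fails if it takes over 72 s, if anything falls off the work surface, if the arm or the gripper's body presses on something with over 40 N, if the wrist force passes 120 N, or if a joint passes its speed limit or range.

## Working session

There is one attempt and no reset: what is moved stays moved. The work goes in short steps, Python scripts to look and compute and a tool call to move; the robot and the scene stay as the last step left them, time stands still between calls to the robot, and variables do not carry over. Pictures are saved under pics/ and viewed, about 8 in all and at most 12, crops included, and the job is handed in when it is done.

Besides the shell and the picture viewer there is one more tool, called by a JSON object that holds its "op" and its "data", one argument or row to a line. servo_tool: Moves the arm, as the interface text tells. Its arguments: {"type":"object","properties":{"motion":{"type":"array"},"grip":{"type":"number"},"squeeze":{"type":"number"}},"required":["motion"]}

```bash
mkdir -p pics
cat > h.py <<'E'
import numpy as np, cv2
from workcell import bot
def ray(cam,px,z):
    c=bot.camera_model(cam); R=np.array(c["R"]);t=np.array(c["t"]);K=np.array(c["mtx"])
    d=R.T@np.linalg.solve(K,[px[0],px[1],1.]); o=-R.T@t
    return o+d*(z-o[2])/d[2]
def proj(cam,X):
    c=bot.camera_model(cam); p=np.array(c["mtx"])@(np.array(c["R"])@X+np.array(c["t"])); return p[:2]/p[2]
E
python3 - <<'E'
from h import *
for n in("scene","top"):
    cv2.imwrite(f"pics/{n}0.png",bot.snapshot(n))
    c=bot.camera_model(n);print(n,(-np.array(c["R"]).T@c["t"]).round(3),np.array(c["mtx"])[0,0])
    for q,z in(("red_grip",.097),("red_pointer",.108),("red_skirt",.08),("grey_grip",.097),("grey_pointer",.108)):
        for r in bot.look_for(n,q)[:2]:
            b=r["rect"];m=((b[0]+b[2])/2,(b[1]+b[3])/2)
            print(q,np.round(b),round(r["conf"],2),ray(n,m,z).round(4))
s=bot.get_state();print(s["time_s"],np.round(s["tool_rot"],3).tolist(),np.round(s["ee_pos"],4),s["gripper_width"])
E
```

```text
scene [ 1.445 -0.248  0.748] 506.4657118066096
red_grip [360. 216. 374. 234.] 0.74 [0.5242 0.1454 0.097 ]
red_pointer [360. 220. 378. 233.] 0.53 [0.5457 0.1416 0.108 ]
red_skirt [358. 216. 377. 232.] 0.71 [0.4956 0.1582 0.08  ]
grey_grip [297. 235. 321. 253.] 0.86 [ 0.5625 -0.0056  0.097 ]
grey_pointer [298. 237. 316. 251.] 0.55 [ 0.5768 -0.0142  0.108 ]
top [0.408 0.027 1.024] 524.6995871359542
red_grip [236. 263. 257. 287.] 0.84 [0.5174 0.1475 0.097 ]
red_pointer [232. 265. 263. 288.] 0.58 [0.5135 0.1443 0.108 ]
red_skirt [236. 264. 260. 289.] 0.74 [0.5166 0.1467 0.08  ]
grey_grip [322. 243. 345. 269.] 0.58 [ 0.5545 -0.0064  0.097 ]
grey_pointer [321. 244. 344. 265.] 0.76 [ 0.5548 -0.0039  0.108 ]
grey_pointer [149. 129. 422. 365.] 0.67 [0.5671 0.0789 0.108 ]
0.6 [[0.322, 0.0, 0.947], [-0.947, 0.0, 0.322], [-0.0, -1.0, 0.0]] [ 0.1851 -0.5444  0.2387] 1.001168640752708
```

```bash
python3 -c "
import cv2,numpy as np
a=cv2.imread('pics/top0.png');cv2.imwrite('pics/both.png',a)"
```

```text
(no output)
```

View pics/top0.png

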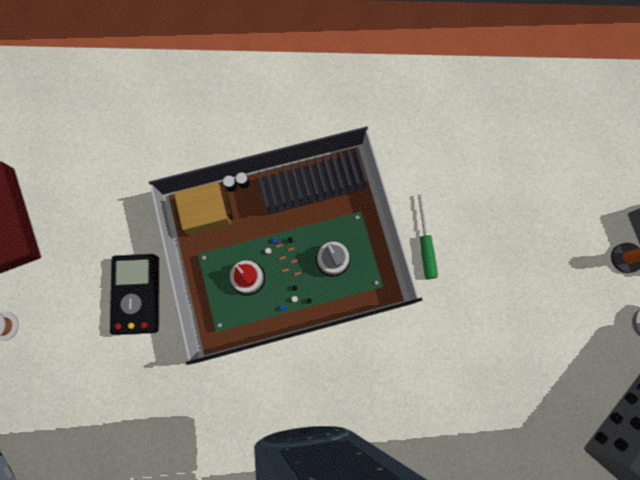

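View pics/scene0.png

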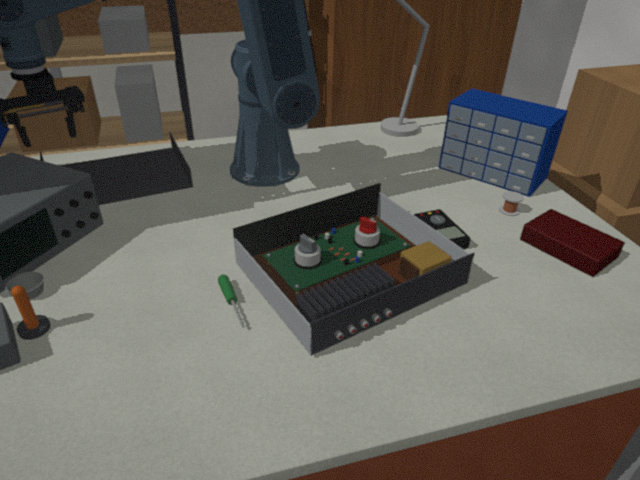

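The top view shows the red knob near (247,277) and the grey one near (333,259). The arm is clear of both. I'll zoom in on the two knobs.

Run:
```python
from h import *
a=cv2.imread('pics/top0.png')
c=a[252:304,222:274];d=a[234:286,308:360]
s=cv2.imread('pics/scene0.png')[206:258,342:394]
cv2.imwrite('pics/z0.png',np.hstack([cv2.resize(x,(400,400),interpolation=cv2.INTER_CUBIC) for x in(c,s)]))
h=c.astype(int); m=((h[:,:,2]>90)&(h[:,:,2]>1.8*h[:,:,1])).astype(np.uint8)
f=cv2.morphologyEx(m,cv2.MORPH_CLOSE,np.ones((5,5)))
n,l,st,ce=cv2.connectedComponentsWithStats(f)
print(st,ce+[222,252])
g=c.astype(int)
for y in range(12,40):print(' '.join('%3d/%3d'%(g[y,x,2],g[y,x,1]) for x in range(12,40)))
```

```text
[[   0    0   52   52 2279]
 [  12   12   23   23  425]] [[247.96928477 277.91926283]
 [244.98352941 275.25176471]]
 55/ 70 104/107 150/151 160/149 153/112 148/ 96 162/113 162/112 159/101 152/ 86 152/ 74 153/ 71 154/ 67 156/ 79 157/ 94 163/116 163/136 165/152 179/174 185/184 187/184 176/173 148/147  95/ 92  40/ 42  33/ 56  38/ 69  41/ 81
100/106 152/149 171/160 171/152 158/ 88 150/ 39 146/ 44 142/ 37 147/ 34 146/ 22 150/ 26 149/ 25 153/ 28 147/ 21 147/ 27 154/ 48 152/ 68 159/101 170/142 178/170 187/188 189/187 181/175 146/143  80/ 76  41/ 42  36/ 61  47/ 78
134/129 162/144 173/149 170/149 164/121 151/ 62 151/ 25 140/ 17 134/ 19 145/ 26 146/ 20 146/ 27 155/ 36 152/ 30 155/ 39 150/ 26 151/ 30 147/ 36 159/ 88 175/142 179/171 183/181 188/187 167/164 129/128  75/ 77  33/ 41  35/ 61
126/102 142/ 84 155/ 87 169/130 169/142 163/111 153/ 56 150/ 30 140/ 24 140/ 34 144/ 23 145/ 20 150/ 33 152/ 30 149/ 29 150/ 27 151/ 28 151/ 30 155/ 45 157/ 83 165/132 179/172 186/180 185/180 165/162 125/118  67/ 62  30/ 42
117/ 99 123/ 49 141/ 41 157/ 87 172/136 175/147 165/115 155/ 64 152/ 33 142/ 21 138/ 21 
[... 4587 characters left out ...]
/ 91  54/ 53  34/ 37  25/ 40
 22/ 33  47/ 47  93/ 89 137/135 168/163 173/171 183/181 185/181 187/186 190/188 185/184 185/184 187/185 183/181 185/182 186/183 180/174 181/178 173/167 161/155 136/136 118/115  95/ 92  73/ 66  51/ 47  38/ 33  15/ 37  37/ 62
 30/ 45  22/ 30  30/ 31  68/ 66 103/101 131/129 160/156 174/172 177/176 181/180 178/177 181/177 186/182 177/175 181/178 177/172 164/163 151/146 140/138 118/112 104/103  92/ 89  67/ 63  36/ 32  22/ 26  32/ 47  39/ 64  38/ 73
 33/ 55  30/ 56  18/ 31  22/ 27  40/ 38  64/ 61  95/ 97 114/111 134/131 148/146 155/154 159/152 155/152 153/150 145/139 125/122 114/109 106/104  95/ 93  84/ 81  78/ 75  52/ 55  38/ 37  15/ 22  26/ 36  37/ 65  42/ 77  52/ 87
```

View pics/z0.png

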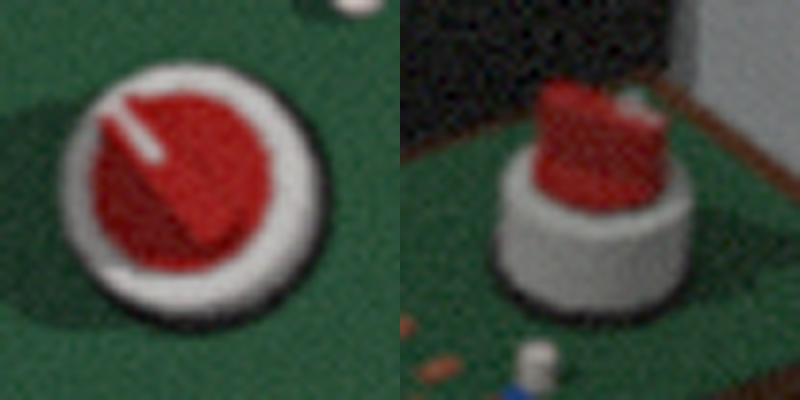

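The crop shows the red skirt centred at about crop (182,183). The pointer runs up and left, ending near (112,100), which puts the bar at about 37°. Next I'll fit this precisely.

```bash
cat >> h.py <<'E'
from scipy.optimize import least_squares
def synth(cam,p,shape,o):
    """signed-mask outline of skirt disc + bar top; returns polygons in crop px"""
    x,y,a=p; u=np.array([np.cos(a),np.sin(a)]);v=np.array([-u[1],u[0]])
    def P(pts,z):return np.array([proj(cam,np.r_[np.array([x,y])+q[0]*u+q[1]*v,z]) for q in pts])-o
    t=np.linspace(0,2*np.pi,60)
    disc=P(np.c_[.022*np.cos(t),.022*np.sin(t)],.086)
    disc0=P(np.c_[.022*np.cos(t),.022*np.sin(t)],.080)
    c=np.array([[.02,.006],[-.02,.006],[-.02,-.006],[.02,-.006]])
    return [np.vstack([disc,disc0]),np.vstack([P(c,.108),P(c,.086)])]
def knob(cam,img,g,a0):
    o=np.round(proj(cam,np.r_[g,.095])).astype(int)-26
    c=img[o[1]:o[1]+52,o[0]:o[0]+52].astype(float)
    m=((c[:,:,2]>70)&(c[:,:,2]>1.7*c[:,:,1])).astype(np.uint8)
    m=cv2.morphologyEx(m,cv2.MORPH_CLOSE,np.ones((5,5),np.uint8))
    n,l,st,ce=cv2.connectedComponentsWithStats(m); m=(l==1+np.argmax(st[1:,4])).astype(float)
    S=8
    def cost(p):
        r=np.zeros((52*S,52*S),np.uint8)
        for q in synth(cam,p,None,o): cv2.fillConvexPoly(r,cv2.convexHull(((q+.5)*S-.5).round().astype(np.int32)),1)
        r=cv2.resize(r.astype(np.float32),(52,52),interpolation=cv2.INTER_AREA)
        return np.abs(cv2.GaussianBlur(r-m,(0,0),1)).sum()
    from scipy.optimize import minimize
    best=min((minimize(cost,[g[0],g[1],a],method="Nelder-Mead",options=dict(initial_simplex=np.array([[g[0],g[1],a],[g[0]+.004,g[1],a],[g[0],g[1]+.004,a],[g[0],g[1],a+.25]]))) for a in a0+np.radians([-20,0,20])),key=lambda r:r.fun)
    return best.x,best.fun
E
python3 - <<'E'
from h import *
for n in("top","scene"):
    x,f=knob(n,cv2.imread(f"pics/{n}0.png"),np.array([.518,.147]),.65);print(n,x.round(4),np.degrees(x[2]).round(1),f)
# white line direct (top)
p=[ray("top",(222+(u+.5)/7.692-.5,252+(v+.5)/7.692-.5),.108) for u,v in((112,100),(157,161))]
d=p[0]-p[1];print(p[0].round(4),np.degrees(np.arctan2(d[1],d[0])))
E
```

```text
Traceback (most recent call last):
  File "h.py", line 32, in knob
    best=min((minimize(cost,[g[0],g[1],a],method="Nelder-Mead",options=dict(initial_simplex=np.array([[g[0],g[1],a],[g[0]+.004,g[1],a],[g[0],g[1]+.004,a],[g[0],g[1],a+.25]]))) for a in a0+np.radians([-20,0,20])),key=lambda r:r.fun)
  File "h.py", line 32, in <genexpr>
    best=min((minimize(cost,[g[0],g[1],a],method="Nelder-Mead",options=dict(initial_simplex=np.array([[g[0],g[1],a],[g[0]+.004,g[1],a],[g[0],g[1]+.004,a],[g[0],g[1],a+.25]]))) for a in a0+np.radians([-20,0,20])),key=lambda r:r.fun)
              ~~~~~~~~^^^^^^^^^^^^^^^^^^^^^^^^^^^^^^^^^^^^^^^^^^^^^^^^^^^^^^^^^^^^^^^^^^^^^^^^^^^^^^^^^^^^^^^^^^^^^^^^^^^^^^^^^^^^^^^^^^^^^^^^^^^^^^^^^^^^^^^^^^^^^^^^^^^^^^^^^
  File "h.py", line 28, in cost
    for q in synth(cam,p,None,o): cv2.fillConvexPoly(r,cv2.convexHull(((q+.5)*S-.5).round().astype(np.int32)),1)
             ~~~~~^^^^^^^^^^^^^^
  File "h.py", line 15, in synth
    disc=P(np.c_[.022*np.cos(t),.022*np.sin(t)],.086)
  File "h.py", line 13, in P
    def P(pts,z):return np.array([proj(cam,np.r_[np.array([x,y])+q[0]*u+q[1]*v,z]) for q in pts])-o
                                  ~~~~^^^^^^^^^^^^^^^^^^^^^^^^^^^^^^^^^^^^^^^^^^^^
  File "h.py", line 8, in proj
    c=bot.camera_model(cam); p=np.array(c["mtx"])@(np.array(c["R"])@X+np.array(c["t"])); return p[:2]/p[2]
ValueError: time passes only in moves, steps and waits
```

```bash
sed -i 's/c=bot.camera_model(cam)/c=cm(cam)/; s/^from workcell import bot/from workcell import bot\nfrom functools import cache\ncm=cache(lambda n:bot.camera_model(n))/' h.py
cat >> h.py <<'E'
def goto(target,yaw):
    """shift in tool axes and turn about tool y to reach target with tool down, jaw yaw given"""
    s=bot.get_state();R=np.array(s["tool_rot"]);x=R[:,0]
    d=(np.arctan2(x[1],x[0])-yaw+np.pi)%(2*np.pi)-np.pi
    print("t",s["time_s"],"pos",np.round(s["ee_pos"],4),"yaw",np.degrees(np.arctan2(x[1],x[0])).round(2),"q6",s["qpos"][5],"F",np.round(s["force"],2),"T",np.round(s["torque"],3),"w",s["gripper_width"])
    print("shift",(R.T@(np.array(target)-s["ee_pos"])).round(4),"turn y",d.round(4)); return s
E
python3 - <<'E'
from h import *
for n in("top","scene"):
    x,f=knob(n,cv2.imread(f"pics/{n}0.png"),np.array([.518,.147]),.65);print(n,x.round(4),np.degrees(x[2]).round(1),f)
p=[ray("top",(222+(u+.5)/7.692-.5,252+(v+.5)/7.692-.5),.108) for u,v in((112,100),(157,161))]
d=p[0]-p[1];print(p[0].round(4),np.degrees(np.arctan2(d[1],d[0])))
goto([.518,.147,.2],2.217)
E
```

```text
top [0.5184 0.1532 0.5274] 30.2 62.82056545518098
scene [0.5122 0.1507 0.4487] 25.7 46.05497945573252
[0.534  0.1651 0.108 ] 38.35510783826907
t 0.6 pos [ 0.1851 -0.5444  0.2387] yaw -71.22 q6 -0.20626589396524475 F [ 0.01  0.56 -0.35] T [-0.06  -0.004  0.002] w 1.001168640752708
shift [-0.5474  0.0387  0.5377] turn y 2.8231
```

```bash
python3 - <<'E'
s=open('h.py').read()
s=s.replace('c[:,:,2]>1.7*c[:,:,1])','c[:,:,2]>1.4*c[:,:,1])')
s=s.replace("    S=8\n","    cn=cv2.findContours(m.astype(np.uint8),cv2.RETR_EXTERNAL,cv2.CHAIN_APPROX_NONE)[0]; m=cv2.fillConvexPoly(np.zeros((52,52),np.uint8),cv2.convexHull(np.vstack(cn)),1).astype(float)\n    S=8\n")
s=s.replace("        for q in synth(cam,p,None,o): cv2.fillConvexPoly(r,cv2.convexHull(((q+.5)","        q=np.vstack(synth(cam,p,None,o)); cv2.fillConvexPoly(r,cv2.convexHull(((q+.5)")
s=s.replace("    return best.x,best.fun","    v=cv2.resize(c.astype(np.uint8),(416,416),interpolation=cv2.INTER_CUBIC)\n    for q in synth(cam,best.x,None,o): cv2.polylines(v,[cv2.convexHull(((q+.5)*8).astype(np.int32))],True,(255,255,0),1)\n    cn=cv2.findContours(cv2.resize(m,(416,416)).round().astype(np.uint8),cv2.RETR_EXTERNAL,cv2.CHAIN_APPROX_NONE)[0];cv2.drawContours(v,cn,-1,(255,0,255),1)\n    return best.x,best.fun,v")
open('h.py','w').write(s)
E
python3 - <<'E'
from h import *
V=[]
for n in("top","scene"):
    x,f,v=knob(n,cv2.imread(f"pics/{n}0.png"),np.array([.518,.147]),.65);print(n,x.round(4),np.degrees(x[2]).round(1),f);V.append(v)
cv2.imwrite("pics/fit0.png",np.hstack(V)[:,:800])
print(ray("top",(245.2,275.3),.086))
E
```

```text
top [0.5184 0.1519 0.3954] 22.7 32.01359650135009
scene [0.5131 0.1518 0.4837] 27.7 17.641635994134216
[0.51793208 0.15119292 0.086     ]
```

View pics/fit0.png

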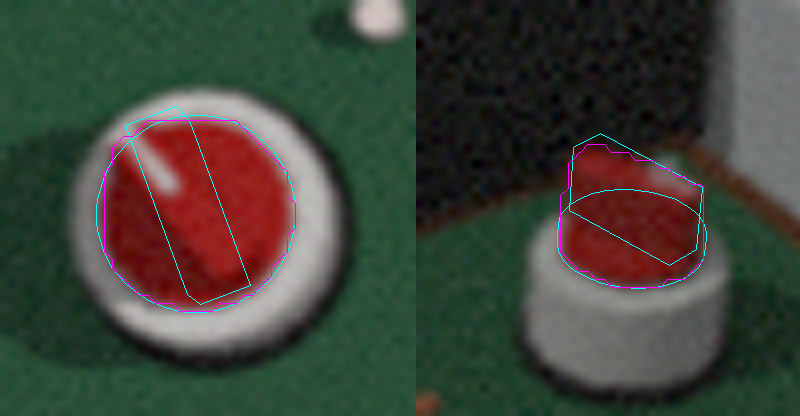

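The skirt centre fits well at about (0.5175, 0.1517), and the white line and bar edge put the bar at 38°. The fit's own angle is poor, so I'm not using it. I'll start moving, turning the tool the long way round so joint 6 stays in range.

{"op": "servo_tool", "data": {
  "motion": [
    [-0.04,0,0.04,0,-0.12,0],
    [-0.07,0,0.07,0,-0.24,0],
    [-0.1,0,0.1,0,-0.36,0],
    [-0.13,0,0.13,0,-0.48,0],
    [-0.16,0,0.16,0,-0.6,0],
    [-0.19,0,0.19,0,-0.72,0],
    [-0.22,0,0.22,0,-0.84,0],
    [-0.25,0,0.25,0,-0.95,0]
  ],
  "grip": 0.05,
  "squeeze": 40
}}

```text
time_s: 1.27
ee_pos: [0.3328, -0.2436, 0.239]
tool_rot: [[0.959, 0.001, 0.284], [-0.284, -0.001, 0.959], [0.001, -1.0, -0.001]]
force: [0.8, 0.1, -0.2]
gripper_width: 0.566
```

```bash
python3 -c "
from h import *
goto([.5175,.1517,.2],2.234)"
```

```text
t 1.2667 pos [ 0.3328 -0.2436  0.239 ] yaw -16.49 q6 -0.6338892420364083 F [ 0.83  0.14 -0.2 ] T [-0.057 -0.102 -0.033] w 0.5658066825432571
shift [0.0649 0.0388 0.4315] turn y -2.5217
```

The shoulder offset makes the other half-turn (yaw −52°) the one that fits joint 6 over the whole travel, so I'll use that.

{"op": "servo_tool", "data": {
  "motion": [
    [0.01,0,0.04,0,0.1,0],
    [0.02,0,0.08,0,0.2,0],
    [0.025,0,0.12,0,0.3,0],
    [0.03,0,0.16,0,0.4,0],
    [0.035,0,0.2,0,0.5,0],
    [0.04,0,0.24,0,0.6,0],
    [0.045,0,0.28,0,0.62,0],
    [0.05,0,0.32,0,0.62,0]
  ]
}}

```text
time_s: 1.93
ee_pos: [0.4621, 0.023, 0.2391]
tool_rot: [[0.609, 0.001, 0.793], [-0.793, -0.0, 0.609], [0.001, -1.0, 0.001]]
force: [0.1, -0.1, 0.7]
gripper_width: 0.57
```

```bash
python3 -c "
from h import *
goto([.5175,.1517,.14],-.907)"
```

```text
t 1.9333 pos [0.4621 0.023  0.2391] yaw -52.49 q6 0.7084932118258337 F [ 0.14 -0.05  0.72] T [-0.033 -0.064  0.009] w 0.5697318567356873
shift [-0.0684  0.0992  0.1223] turn y -0.009
```

{"op": "servo_tool", "data": {
  "motion": [
    [-0.02,0,0.035,0,-0.009,0],
    [-0.04,0,0.07,0,-0.009,0],
    [-0.055,0.03,0.1,0,-0.009,0],
    [-0.068,0.06,0.122,0,-0.009,0],
    [-0.068,0.09,0.122,0,-0.009,0],
    [-0.068,0.099,0.122,0,-0.009,0],
    [-0.068,0.099,0.122,0,-0.009,0],
    [-0.068,0.099,0.122,0,-0.009,0]
  ]
}}

```text
time_s: 2.6
ee_pos: [0.5166, 0.1491, 0.1403]
tool_rot: [[0.618, -0.0, 0.786], [-0.786, -0.0, 0.618], [-0.0, -1.0, -0.0]]
force: [1.0, -0.6, -0.1]
gripper_width: 0.563
```

```bash
python3 -c "
from h import *
goto([.5175,.1517,.090],-.907)
a=bot.snapshot('scene');cv2.imwrite('pics/s1.png',cv2.resize(a[150:300,270:470],(800,600),interpolation=cv2.INTER_CUBIC))
b=bot.snapshot('top');cv2.imwrite('pics/t1full.png',b)"
```

```text
t 2.6 pos [0.5166 0.1491 0.1403] yaw -51.83 q6 0.9648889792483447 F [ 1.03 -0.56 -0.07] T [-0.039  0.011  0.014] w 0.5629418635044655
shift [-0.0015  0.0503  0.0023] turn y 0.0024
```

View pics/s1.png

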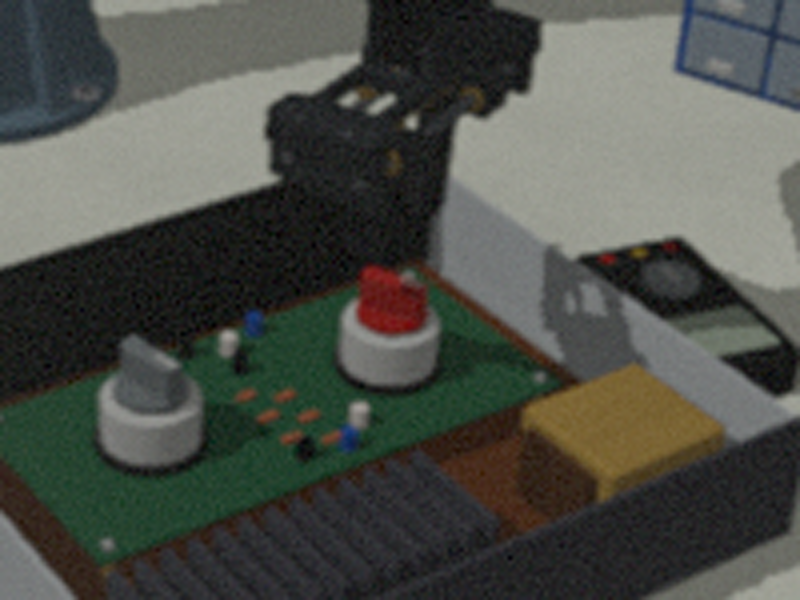

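The gripper is above the red knob with its fingers either side of the bar, around view (390,240) and bar (395,290). Descending.

{"op": "servo_tool", "data": {
  "motion": [
    [-0.001,0.015,0.002,0,0,0],
    [-0.0015,0.03,0.002,0,0,0],
    [-0.0015,0.04,0.002,0,0,0],
    [-0.0015,0.047,0.002,0,0,0],
    [-0.0015,0.05,0.002,0,0,0],
    [-0.0015,0.05,0.002,0,0,0]
  ]
}}

```text
time_s: 3.2
ee_pos: [0.5172, 0.1518, 0.0898]
tool_rot: [[0.618, -0.0, 0.786], [-0.786, -0.0, 0.618], [-0.0, -1.0, -0.0]]
force: [-0.3, -0.6, -0.2]
gripper_width: 0.567
```

{"op": "servo_tool", "data": {
  "motion": [
    [0,0,0,0,0,0],
    [0,0,0,0,0,0],
    [0,0,0,0,0,0],
    [0,0,0,0,0,0],
    [0,0,0,0,0,0],
    [0,0,0,0,0,0],
    [0,0,0,0,0,0],
    [0,0,0,0,0,0]
  ],
  "grip": 0.02,
  "squeeze": 5
}}

```text
time_s: 3.87
ee_pos: [0.5172, 0.1521, 0.0897]
tool_rot: [[0.619, 0.0, 0.786], [-0.786, -0.0, 0.619], [0.0, -1.0, 0.0]]
force: [0.3, 0.1, 0.2]
gripper_width: 0.225
```

{"op": "servo_tool", "data": {
  "motion": [
    [0,0,0,0,0,0],
    [0,0,0,0,0,0],
    [0,0,0,0,0,0],
    [0,0,0,0,0,0],
    [0,0,0,0,0,0],
    [0,0,0,0,0,0],
    [0,0,0,0,0,0],
    [0,0,0,0,0,0]
  ],
  "grip": 0.0,
  "squeeze": 5
}}

```text
time_s: 4.53
ee_pos: [0.5178, 0.151, 0.0898]
tool_rot: [[0.618, 0.001, 0.786], [-0.786, -0.002, 0.618], [0.002, -1.0, -0.0]]
force: [1.2, -5.0, -0.7]
gripper_width: 0.142
```

```bash
python3 -c "
from h import *
goto([.5175,.1517,.090],-.907)"
```

```text
t 4.5333 pos [0.5178 0.151  0.0898] yaw -51.8 q6 0.9695840083645602 F [ 1.15 -5.04 -0.7 ] T [-0.739 -0.271  0.058] w 0.14216421160753798
shift [-0.0007 -0.0002  0.0002] turn y 0.003
```

{"op": "servo_tool", "data": {
  "motion": [
    [0.0015,0,0,0,0,0],
    [0.0015,0,0,0,0,0],
    [0.0015,0,0,0,0,0],
    [0.0015,0,0,0,0,0]
  ]
}}

```text
time_s: 4.87
ee_pos: [0.5179, 0.1509, 0.0898]
tool_rot: [[0.619, -0.0, 0.786], [-0.786, -0.0, 0.619], [-0.0, -1.0, -0.0]]
force: [-2.5, -0.8, 2.4]
gripper_width: 0.136
```

```bash
python3 -c "
from h import *
goto([.5175,.1517,.090],-.907)"
```

```text
t 4.8667 pos [0.5179 0.1509 0.0898] yaw -51.78 q6 0.9672873718851585 F [-2.46 -0.8   2.37] T [-0.14   0.262  0.04 ] w 0.13646679126585684
shift [-0.0009 -0.0002  0.0002] turn y 0.0032
```

Gripped and centred: opening is 12.0 mm and the side force is small. I'll grip firmly and start turning clockwise (+y turn).

{"op": "servo_tool", "data": {
  "motion": [
    [0,0,0,0,0,0],
    [0,0,0,0,0,0],
    [0,0,0,0,0,0],
    [0,0,0,0,0.04,0],
    [0,0,0,0,0.08,0],
    [0,0,0,0,0.1,0],
    [0,0,0,0,0.1,0],
    [0,0,0,0,0.1,0]
  ],
  "squeeze": 40
}}

```text
time_s: 5.53
ee_pos: [0.518, 0.1508, 0.0898]
tool_rot: [[0.538, -0.0, 0.843], [-0.843, -0.0, 0.538], [0.0, -1.0, -0.0]]
force: [-2.3, -1.8, 3.1]
gripper_width: 0.132
```

```bash
python3 -c "
from h import *
goto([.5175,.1517,.090],-.907)"
```

```text
t 5.5333 pos [0.518  0.1508 0.0898] yaw -57.47 q6 1.0663471829792388 F [-2.33 -1.78  3.06] T [-0.272  0.502  0.057] w 0.13243126629430269
shift [-0.001  -0.0002  0.    ] turn y -0.096
```

{"op": "servo_tool", "data": {
  "motion": [
    [0,0,0,0,0.03,0],
    [0,0,0,0,0.06,0],
    [0,0,0,0,0.08,0],
    [0,0,0,0,0.08,0],
    [0,0,0,0,0.08,0]
  ]
}}

```text
time_s: 5.95
ee_pos: [0.518, 0.1508, 0.0897]
tool_rot: [[0.468, -0.0, 0.883], [-0.883, -0.0, 0.468], [-0.0, -1.0, -0.0]]
force: [-3.0, -3.1, 3.7]
gripper_width: 0.129
```

```bash
python3 -c "
from h import *
goto([.5175,.1517,.090],-.907)"
```

```text
t 5.95 pos [0.518  0.1508 0.0897] yaw -62.06 q6 1.1464739411613412 F [-2.96 -3.07  3.7 ] T [-0.465  0.565 -0.086] w 0.12908044835392718
shift [-0.0011 -0.0003 -0.    ] turn y -0.1762
```

{"op": "servo_tool", "data": {
  "motion": [
    [0,0,0,0,0.04,0],
    [0,0,0,0,0.08,0],
    [0,0,0,0,0.12,0],
    [0,0,0,0,0.16,0],
    [0,0,0,0,0.17,0],
    [0,0,0,0,0.17,0],
    [0,0,0,0,0.17,0]
  ]
}}

```text
time_s: 6.53
ee_pos: [0.5181, 0.1507, 0.0897]
tool_rot: [[0.313, -0.0, 0.95], [-0.95, -0.0, 0.313], [0.0, -1.0, -0.0]]
force: [-3.3, -2.8, 4.3]
gripper_width: 0.134
```

```bash
python3 -c "
from h import *
goto([.5175,.1517,.090],-.907)"
```

```text
t 6.5333 pos [0.5181 0.1507 0.0897] yaw -71.76 q6 1.3158405232492623 F [-3.31 -2.82  4.3 ] T [-0.546  0.523  0.074] w 0.1343430776398206
shift [-0.0011 -0.0003 -0.0002] turn y -0.3455
```

{"op": "servo_tool", "data": {
  "motion": [
    [0,0,0,0,0.04,0],
    [0,0,0,0,0.08,0],
    [0,0,0,0,0.11,0],
    [0,0,0,0,0.14,0],
    [0,0,0,0,0.14,0],
    [0,0,0,0,0.14,0]
  ]
}}

```text
time_s: 7.03
ee_pos: [0.5181, 0.1507, 0.0897]
tool_rot: [[0.177, -0.0, 0.984], [-0.984, -0.0, 0.177], [0.0, -1.0, -0.0]]
force: [-2.9, -4.6, 3.6]
gripper_width: 0.128
```

```bash
python3 -c "
from h import *
goto([.5175,.1517,.090],-.907)"
```

```text
t 7.0333 pos [0.5181 0.1507 0.0897] yaw -79.81 q6 1.456215656207016 F [-2.85 -4.58  3.6 ] T [-0.533  0.592 -0.023] w 0.1278976674128922
shift [-0.0011 -0.0003 -0.0004] turn y -0.4859
```

{"op": "servo_tool", "data": {
  "motion": [
    [0,0,0,0,0.05,0],
    [0,0,0,0,0.1,0],
    [0,0,0,0,0.15,0],
    [0,0,0,0,0.2,0],
    [0,0,0,0,0.24,0],
    [0,0,0,0,0.26,0],
    [0,0,0,0,0.26,0],
    [0,0,0,0,0.26,0]
  ]
}}

```text
time_s: 7.7
ee_pos: [0.5181, 0.1506, 0.0897]
tool_rot: [[-0.082, -0.0, 0.997], [-0.997, -0.001, -0.082], [0.001, -1.0, -0.0]]
force: [-2.5, -4.0, 4.1]
gripper_width: 0.129
```

```bash
python3 -c "
from h import *
goto([.5175,.1517,.090],-.907)
for i in range(4):
  bot.snapshot('top');s=bot.get_state();print(s['time_s'],round(s['torque'][2],3))"
```

```text
t 7.7 pos [0.5181 0.1506 0.0897] yaw -94.69 q6 1.7159894763312258 F [-2.48 -3.97  4.15] T [-0.63   0.576  0.084] w 0.1285225819118765
shift [-0.0011 -0.0003 -0.0007] turn y -0.7456
7.75 0.089
7.8 0.13
7.85 0.131
7.9 0.078
```

{"op": "servo_tool", "data": {
  "motion": [
    [0,0,0,0,0.03,0],
    [0,0,0,0,0.06,0],
    [0,0,0,0,0.09,0],
    [0,0,0,0,0.09,0],
    [0,0,0,0,0.09,0]
  ]
}}

```text
time_s: 8.32
ee_pos: [0.5181, 0.1505, 0.0897]
tool_rot: [[-0.171, -0.0, 0.985], [-0.985, -0.001, -0.171], [0.001, -1.0, -0.0]]
force: [-3.2, -5.0, 4.2]
gripper_width: 0.135
```

```bash
cat >> h.py <<'E'
def chk():
    goto([.5175,.1517,.090],-.907); L=[]
    for i in range(4):
        bot.snapshot('top');L.append(bot.get_state()['torque'][2])
    print("Tz",np.round(L,3),np.mean(L).round(3))
E
python3 -c "
from h import *
chk()"
```

```text
t 8.3167 pos [0.5181 0.1505 0.0897] yaw -99.86 q6 1.8062578445225936 F [-3.25 -4.99  4.17] T [-0.747  0.583 -0.065] w 0.1351392104480512
shift [-0.0011 -0.0003 -0.0008] turn y -0.8359
Tz [-0.049 -0.065 -0.064 -0.058] -0.059
```

{"op": "servo_tool", "data": {
  "motion": [
    [0,0,0,0,0.05,0],
    [0,0,0,0,0.1,0],
    [0,0,0,0,0.15,0],
    [0,0,0,0,0.2,0],
    [0,0,0,0,0.24,0],
    [0,0,0,0,0.26,0],
    [0,0,0,0,0.26,0],
    [0,0,0,0,0.26,0]
  ]
}}

```text
time_s: 9.18
ee_pos: [0.518, 0.1504, 0.0897]
tool_rot: [[-0.418, -0.0, 0.908], [-0.908, -0.001, -0.418], [0.001, -1.0, 0.0]]
force: [-3.6, -5.6, 5.1]
gripper_width: 0.135
```

```bash
python3 -c "
from h import *
chk()"
```

```text
t 9.1833 pos [0.518  0.1504 0.0897] yaw -114.74 q6 2.065962871553898 F [-3.6  -5.61  5.07] T [-0.772  0.58   0.089] w 0.13453829632587966
shift [-0.001  -0.0003 -0.0011] turn y -1.0955
Tz [0.061 0.113 0.086 0.182] 0.11
```

{"op": "servo_tool", "data": {
  "motion": [
    [0,0,0,0,0.03,0],
    [0,0,0,0,0.06,0],
    [0,0,0,0,0.09,0],
    [0,0,0,0,0.09,0],
    [0,0,0,0,0.09,0]
  ]
}}

```text
time_s: 9.8
ee_pos: [0.518, 0.1503, 0.0897]
tool_rot: [[-0.499, -0.0, 0.867], [-0.867, -0.001, -0.499], [0.001, -1.0, 0.0]]
force: [-2.9, -5.9, 4.9]
gripper_width: 0.133
```

```bash
python3 -c "
from h import *
chk()"
```

```text
t 9.8 pos [0.518  0.1503 0.0897] yaw -119.91 q6 2.1562277240558463 F [-2.85 -5.95  4.88] T [-0.869  0.604 -0.006] w 0.1327481134507638
shift [-0.0009 -0.0003 -0.0011] turn y -1.1859
Tz [-0.039  0.008 -0.108 -0.024] -0.041
```

{"op": "servo_tool", "data": {
  "motion": [
    [0,0,0,0,0.05,0],
    [0,0,0,0,0.1,0],
    [0,0,0,0,0.15,0],
    [0,0,0,0,0.2,0],
    [0,0,0,0,0.24,0],
    [0,0,0,0,0.26,0],
    [0,0,0,0,0.26,0],
    [0,0,0,0,0.26,0]
  ]
}}

```text
time_s: 10.67
ee_pos: [0.5179, 0.1502, 0.0897]
tool_rot: [[-0.704, -0.001, 0.71], [-0.71, -0.001, -0.704], [0.001, -1.0, 0.0]]
force: [-4.6, -6.0, 5.2]
gripper_width: 0.131
```

```bash
python3 -c "
from h import *
chk()"
```

```text
t 10.6667 pos [0.5179 0.1502 0.0897] yaw -134.79 q6 2.4159503411172603 F [-4.62 -5.99  5.21] T [-0.844  0.659  0.168] w 0.13122462588052755
shift [-0.0008 -0.0003 -0.0013] turn y -1.4455
Tz [0.112 0.152 0.082 0.132] 0.12
```

{"op": "servo_tool", "data": {
  "motion": [
    [0,0,0,0,0.03,0],
    [0,0,0,0,0.06,0],
    [0,0,0,0,0.09,0],
    [0,0,0,0,0.09,0],
    [0,0,0,0,0.09,0]
  ]
}}

```text
time_s: 11.28
ee_pos: [0.5179, 0.1502, 0.0897]
tool_rot: [[-0.765, -0.001, 0.644], [-0.644, -0.001, -0.765], [0.001, -1.0, 0.001]]
force: [-4.9, -6.2, 5.5]
gripper_width: 0.13
```

```bash
python3 -c "
from h import *
chk()"
```

```text
t 11.2833 pos [0.5179 0.1502 0.0897] yaw -139.93 q6 2.5058331210743017 F [-4.87 -6.22  5.5 ] T [-0.904  0.666  0.253] w 0.13038099219095048
shift [-0.0007 -0.0003 -0.0014] turn y -1.5353
Tz [0.281 0.248 0.255 0.23 ] 0.253
```

Held moment is 0.253 N m and rose about linearly from 0.12, so this is the stop, at detent yaw ≈ −130°. I'll press about 1° more to confirm.

{"op": "servo_tool", "data": {
  "motion": [
    [0,0,0,0,0.01,0],
    [0,0,0,0,0.02,0],
    [0,0,0,0,0.02,0]
  ]
}}

```text
time_s: 11.73
ee_pos: [0.5179, 0.1502, 0.0897]
tool_rot: [[-0.778, -0.001, 0.628], [-0.628, -0.001, -0.778], [0.001, -1.0, 0.001]]
force: [-3.9, -6.4, 5.3]
gripper_width: 0.135
```

```bash
python3 -c "
from h import *
chk()"
```

```text
t 11.7333 pos [0.5179 0.1502 0.0897] yaw -141.09 q6 2.5261513359866017 F [-3.87 -6.36  5.32] T [-0.862  0.709  0.251] w 0.13547191449714158
shift [-0.0007 -0.0003 -0.0014] turn y -1.5555
Tz [0.253 0.305 0.274 0.267] 0.275
```

Stop confirmed at 0.275 N m. Turning back counter-clockwise, 111° in total (11° of wind-up plus 5 × 20°).

{"op": "servo_tool", "data": {
  "motion": [
    [0,0,0,0,-0.06,0],
    [0,0,0,0,-0.12,0],
    [0,0,0,0,-0.18,0],
    [0,0,0,0,-0.24,0],
    [0,0,0,0,-0.3,0],
    [0,0,0,0,-0.36,0],
    [0,0,0,0,-0.42,0],
    [0,0,0,0,-0.48,0]
  ]
}}

```text
time_s: 12.6
ee_pos: [0.518, 0.1504, 0.0897]
tool_rot: [[-0.398, -0.0, 0.917], [-0.917, -0.001, -0.398], [0.001, -1.0, 0.0]]
force: [-3.3, -5.9, 4.2]
gripper_width: 0.135
```

{"op": "servo_tool", "data": {
  "motion": [
    [0,0,0,0,-0.06,0],
    [0,0,0,0,-0.12,0],
    [0,0,0,0,-0.18,0],
    [0,0,0,0,-0.24,0],
    [0,0,0,0,-0.3,0],
    [0,0,0,0,-0.36,0],
    [0,0,0,0,-0.42,0],
    [0,0,0,0,-0.48,0]
  ]
}}

```text
time_s: 13.27
ee_pos: [0.5181, 0.1506, 0.0897]
tool_rot: [[0.071, -0.0, 0.997], [-0.997, -0.0, 0.071], [0.0, -1.0, -0.0]]
force: [-3.2, -3.3, 5.2]
gripper_width: 0.131
```

{"op": "servo_tool", "data": {
  "motion": [
    [0,0,0,0,-0.06,0],
    [0,0,0,0,-0.12,0],
    [0,0,0,0,-0.18,0],
    [0,0,0,0,-0.24,0],
    [0,0,0,0,-0.3,0],
    [0,0,0,0,-0.36,0],
    [0,0,0,0,-0.42,0],
    [0,0,0,0,-0.48,0]
  ]
}}

```text
time_s: 13.93
ee_pos: [0.518, 0.1508, 0.0897]
tool_rot: [[0.523, -0.0, 0.852], [-0.852, 0.0, 0.523], [-0.0, -1.0, -0.0]]
force: [-3.6, -3.0, 4.4]
gripper_width: 0.132
```

```bash
python3 -c "
from h import *
chk()
goto([.518,.151,.09],np.radians(-30))"
```

```text
t 13.9333 pos [0.518  0.1508 0.0897] yaw -58.45 q6 1.0833350520928167 F [-3.63 -2.97  4.36] T [-0.468  0.578 -0.142] w 0.1321926318597179
shift [-0.001  -0.0003  0.    ] turn y -0.1131
Tz [-0.071 -0.038 -0.002  0.013] -0.025
t 14.1333 pos [0.518  0.1509 0.0897] yaw -58.74 q6 1.0885533135951975 F [-3.69 -2.73  4.82] T [-0.44   0.649  0.013] w 0.134058409527629
shift [-0.0001 -0.0003  0.0001] turn y -0.5017
```

{"op": "servo_tool", "data": {
  "motion": [
    [0,0,0,0,-0.06,0],
    [0,0,0,0,-0.12,0],
    [0,0,0,0,-0.2,0],
    [0,0,0,0,-0.28,0],
    [0,0,0,0,-0.36,0],
    [0,0,0,0,-0.44,0],
    [0,0,0,0,-0.5,0],
    [0,0,0,0,-0.5,0]
  ]
}}

```text
time_s: 14.8
ee_pos: [0.5179, 0.151, 0.0897]
tool_rot: [[0.867, -0.001, 0.498], [-0.498, 0.0, 0.867], [-0.001, -1.0, -0.0]]
force: [-4.1, -3.0, 4.5]
gripper_width: 0.138
```

```bash
python3 -c "
from h import *
chk()"
```

```text
t 14.8 pos [0.5179 0.151  0.0897] yaw -29.9 q6 0.5852242295373473 F [-4.1  -2.99  4.47] T [-0.443  0.682 -0.012] w 0.13780128369579042
shift [-0.0006 -0.0003  0.0004] turn y 0.3852
Tz [ 0.004  0.024 -0.006  0.048] 0.017
```

Yaw is −29.9° with about zero torque, so it is sitting in a click. Releasing and rising.

{"op": "servo_tool", "data": {
  "motion": [
    [0,0,0,0,0,0],
    [0,0,0,0,0,0],
    [0,0,0,0,0,0],
    [0,0,0,0,0,0],
    [0,0,0,0,0,0],
    [0,0,0,0,0,0]
  ],
  "grip": 0.04
}}

```text
time_s: 15.5
ee_pos: [0.5182, 0.1509, 0.0897]
tool_rot: [[0.866, 0.0, 0.5], [-0.5, 0.0, 0.866], [0.0, -1.0, 0.0]]
force: [1.0, 0.7, -0.8]
gripper_width: 0.454
```

{"op": "servo_tool", "data": {
  "motion": [
    [0,-0.015,0,0,0,0],
    [0,-0.03,0,0,0,0],
    [0,-0.05,0,0,0,0],
    [0,-0.07,0,0,0,0],
    [0,-0.09,0,0,0,0],
    [0,-0.11,0,0,0,0],
    [0,-0.13,0,0,0,0],
    [0,-0.15,0,0,0,0]
  ]
}}

```text
time_s: 16.17
ee_pos: [0.518, 0.1509, 0.2407]
tool_rot: [[0.866, 0.0, 0.5], [-0.5, 0.0, 0.866], [0.0, -1.0, 0.0]]
force: [-0.4, 0.5, -0.1]
gripper_width: 0.455
```

{"op": "servo_tool", "data": {
  "motion": [
    [-0.02,0,-0.03,0,0,0],
    [-0.04,0,-0.06,0,0,0],
    [-0.06,0,-0.09,0,0,0],
    [-0.08,0,-0.12,0,0,0],
    [-0.1,0,-0.15,0,0,0],
    [-0.12,0,-0.18,0,0,0],
    [-0.13,0,-0.2,0,0,0],
    [-0.13,0,-0.2,0,0,0]
  ]
}}

```text
time_s: 16.83
ee_pos: [0.3031, 0.0418, 0.2395]
tool_rot: [[0.865, 0.001, 0.502], [-0.502, -0.001, 0.865], [0.001, -1.0, -0.001]]
force: [0.7, 0.7, -0.3]
gripper_width: 0.458
```

```bash
python3 -c "
from h import *
goto([.518,.151,.09],-.52)
t=bot.snapshot('top');s=bot.snapshot('scene')
cv2.imwrite('pics/end.png',np.hstack([cv2.resize(t[240:310,210:280],(400,400),interpolation=cv2.INTER_CUBIC),cv2.resize(s[200:270,310:380],(400,400),interpolation=cv2.INTER_CUBIC)]))
cv2.imwrite('pics/endtop.png',t)"
```

```text
t 16.8333 pos [0.3031 0.0418 0.2395] yaw -30.13 q6 0.2686249260106809 F [ 0.65  0.68 -0.32] T [ 0.021 -0.071 -0.034] w 0.45808278898785737
shift [0.1308 0.1495 0.2024] turn y -0.0058
```

View pics/end.png

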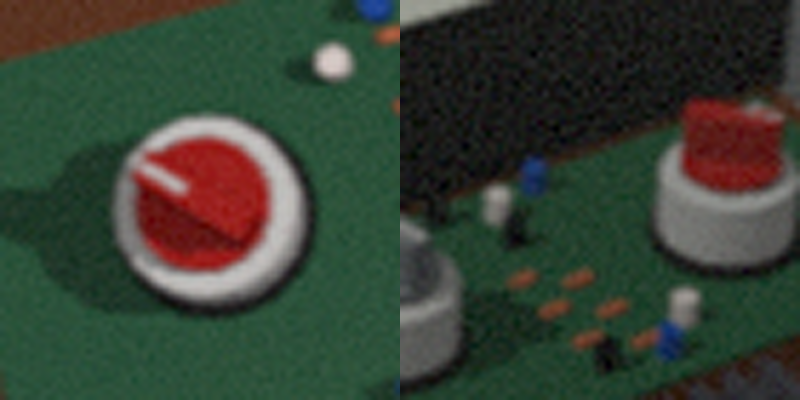

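View pics/endtop.png

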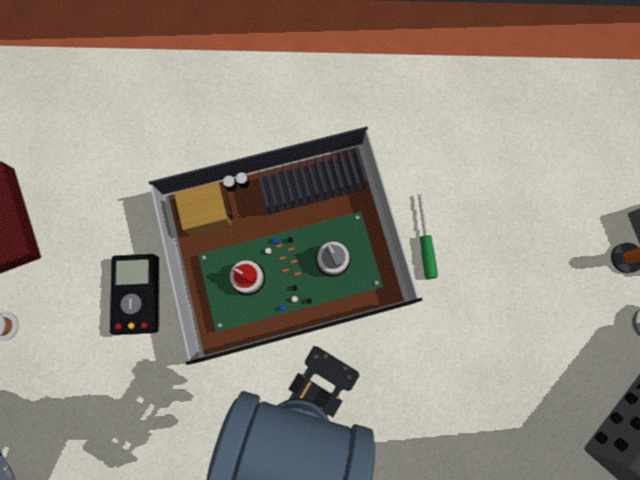

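The pointer line runs from crop (185,190) to (137,162), about 60°. That is one click counter-clockwise of the 38° start, which matches 4 clockwise then 5 back. The grey knob, meter and screwdriver haven't moved, and the arm is clear.

```bash
python3 -c "
from workcell import bot
print(bot.sign_off())"
```

```text
the job is handed in; nothing more can be done
None
```

The red selector is set and the job is handed in: I turned it clockwise to its end stop, then back exactly five clicks, and let go.

- **Stop:** The knob passed four clicks on the way. At the fifth the turning moment climbed steadily to about 0.28 N m without clicking; single readings, which are noisy, peaked at 0.305. That is below the 0.44 N m limit, and the wind-up was about 0.19 rad.
- **Five clicks back:** I turned it back 100° from the stop's click position. The moment there was about zero, so it was sitting in a click before I released it.
- **Final picture:** The pointer is at about 60°, against 38° at the start. That is one click counter-clockwise overall, as four forward and five back should give.
- **Surroundings:** By eye, the grey selector, meter and screwdriver look unmoved. The arm is clear of everything. The last reading before hand-in was about 17 s, of the 72 s allowed.

**Checks that disagreed:** My outline fit gave a wrong bar angle (23–28°), so I used the white pointer line and bar edge instead. The two cameras differed by about 5 mm on the knob's x position; I used the top view and centred the grip by feel.

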